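Put the right lids back on four turned boxes

TASK

The lids of the four turned boxes have been mixed up: move them round so that every box wears the lid of its own wood colour, properly seated. Use the cork mat as the free spot to park a lid on; the lids are freshly oiled, so never lay one on the bare bench. Leave the boxes standing where they are and don't knock over the bottle of finish.

Things in the scene. Friction and masses are not known exactly. Their poses are not given: they have to be found in the camera images.
- box_maple: pale cream maple round turned box, standing loose on the bench: 60 mm tall, 98 mm across at the belly, 92 mm at the rim, about 350 g; open at the top with a round mouth about 64 mm across (rim about 14 mm wide). Origin: centre of its underside, z up; the rim is 60 mm above the origin. The outer part of the rim shows around whatever lid is on it.
- box_walnut: very dark brown walnut round turned box, standing loose on the bench: 60 mm tall, 98 mm across at the belly, 92 mm at the rim, about 350 g; open at the top with a round mouth about 64 mm across (rim about 14 mm wide). Origin: centre of its underside, z up; the rim is 60 mm above the origin. The outer part of the rim shows around whatever lid is on it.
- box_blue: blue-stained round turned box, standing loose on the bench: 60 mm tall, 98 mm across at the belly, 92 mm at the rim, about 350 g; open at the top with a round mouth about 64 mm across (rim about 14 mm wide). Origin: centre of its underside, z up; the rim is 60 mm above the origin. The outer part of the rim shows around whatever lid is on it.
- box_green: green-stained round turned box, standing loose on the bench: 60 mm tall, 98 mm across at the belly, 92 mm at the rim, about 350 g; open at the top with a round mouth about 64 mm across (rim about 14 mm wide). Origin: centre of its underside, z up; the rim is 60 mm above the origin. The outer part of the rim shows around whatever lid is on it.
- lid_maple: pale cream maple lid, loose, 80 g, on a wrong box at the start. From below: spigot 54 mm across, 8 mm deep, drops into any box's mouth (5 mm play all round); disc 72 mm across, 8 mm thick, rests on the rim; cylindrical knob 24 mm across, 28 mm tall, to hold from above (44 mm in all). Origin: centre of the spigot's underside, z up; seated it lies 52 mm above the box's origin.
- lid_walnut: very dark brown walnut lid, loose, 80 g, on a wrong box at the start. From below: spigot 54 mm across, 8 mm deep, drops into any box's mouth (5 mm play all round); disc 72 mm across, 8 mm thick, rests on the rim; cylindrical knob 24 mm across, 28 mm tall, to hold from above (44 mm in all). Origin: centre of the spigot's underside, z up; seated it lies 52 mm above the box's origin.
- lid_blue: blue-stained lid, loose, 80 g, on a wrong box at the start. From below: spigot 54 mm across, 8 mm deep, drops into any box's mouth (5 mm play all round); disc 72 mm across, 8 mm thick, rests on the rim; cylindrical knob 24 mm across, 28 mm tall, to hold from above (44 mm in all). Origin: centre of the spigot's underside, z up; seated it lies 52 mm above the box's origin.
- lid_green: green-stained lid, loose, 80 g, on a wrong box at the start. From below: spigot 54 mm across, 8 mm deep, drops into any box's mouth (5 mm play all round); disc 72 mm across, 8 mm thick, rests on the rim; cylindrical knob 24 mm across, 28 mm tall, to hold from above (44 mm in all). Origin: centre of the spigot's underside, z up; seated it lies 52 mm above the box's origin.
- cork_mat: empty round cork mat fixed to the bench, 100 mm across, 6 mm thick: the free spot for a lid. Origin: centre of its underside, on the bench; a lid parked on it has its origin 6 mm higher.
- finish_bottle: bystander: loose yellow bottle of finish with a red label and white cap, 60 mm across, 150 mm tall, standing among the boxes. Origin: centre of its underside, z up.
There are look-alikes about, which are no part of the job. What is shaped like the lid_blue but red is not meant.

How it is judged:
On the way:
1. a lid is parked on the cork mat, flat and let go (((horizontal distance between lid_maple and cork_mat below 0.03 m and height (world z) of lid_maple below 0.012 m and angle between lid_maple's own z axis and vertical below 0.1 rad and linear speed of lid_maple below 0.02 m/s and contact force between the fingers and lid_maple below 0.2 N) or (horizontal distance between lid_walnut and cork_mat below 0.03 m and height (world z) of lid_walnut below 0.012 m and angle between lid_walnut's own z axis and vertical below 0.1 rad and linear speed of lid_walnut below 0.02 m/s and contact force between the fingers and lid_walnut below 0.2 N) or (horizontal distance between lid_blue and cork_mat below 0.03 m and height (world z) of lid_blue below 0.012 m and angle between lid_blue's own z axis and vertical below 0.1 rad and linear speed of lid_blue below 0.02 m/s and contact force between the fingers and lid_blue below 0.2 N) or (horizontal distance between lid_green and cork_mat below 0.03 m and height (world z) of lid_green below 0.012 m and angle between lid_green's own z axis and vertical below 0.1 rad and linear speed of lid_green below 0.02 m/s and contact force between the fingers and lid_green below 0.2 N))), for 0.2 s.
At the end, for the whole second after the job is handed in: Every lid sits in the box of its own colour (centres within 9 mm, its underside 48 to 55 mm above the box's base, tilted under 0.06 rad to the box and 0.1 rad to vertical), let go and at rest (under 10 mm/s); every box is at rest within 30 mm of its start (horizontal distance between lid_maple and box_maple below 0.009 m and z of lid_maple in the frame of box_maple between 0.048 and 0.055 m and angle between the z axis of lid_maple and the z axis of box_maple, either way round below 0.06 rad and angle between each of lid_maple, lid_walnut, lid_blue, lid_green's own z axis and vertical below 0.1 rad and linear speed of each of lid_maple, box_maple, lid_walnut, box_walnut, lid_blue, box_blue, lid_green, box_green below 0.01 m/s and distance of each of box_maple, box_walnut, box_blue, box_green from where it was at the start of the episode below 0.03 m and contact force between the fingers and lid_maple below 0.2 N and horizontal distance between lid_walnut and box_walnut below 0.009 m and z of lid_walnut in the frame of box_walnut between 0.048 and 0.055 m and angle between the z axis of lid_walnut and the z axis of box_walnut, either way round below 0.06 rad and contact force between the fingers and lid_walnut below 0.2 N and horizontal distance between lid_blue and box_blue below 0.009 m and z of lid_blue in the frame of box_blue between 0.048 and 0.055 m and angle between the z axis of lid_blue and the z axis of box_blue, either way round below 0.06 rad and contact force between the fingers and lid_blue below 0.2 N and horizontal distance between lid_green and box_green below 0.009 m and z of lid_green in the frame of box_green between 0.048 and 0.055 m and angle between the z axis of lid_green and the z axis of box_green, either way round below 0.06 rad and contact force between the fingers and lid_green below 0.2 N); the robot touches nothing.
It fails at once if a lid is laid on the bare bench (height (world z) of any of lid_maple, lid_walnut, lid_blue, lid_green below 0.003 m).
It fails at once if a box is shifted by more than 30 mm, lifted or tipped (distance of any of box_maple, box_walnut, box_blue, box_green from where it was at the start of the episode above 0.03 m or angle between any of box_maple, box_walnut, box_blue, box_green's own z axis and vertical above 0.3 rad).
It fails at once if the bottle of finish is knocked over (angle between finish_bottle's own z axis and vertical above 0.5 rad).
It also fails if it takes over 134 s, if anything falls off the work surface, if the arm or the gripper's body presses on something with over 40 N, if the wrist force passes 120 N, or if a joint passes its speed limit or range.

ROBOT

A 7-joint arm with a two-finger parallel gripper is mounted at the origin on the work surface. World frame = base frame: x ahead of the robot, y to its left, z up, the work surface at z = 0. Lengths are in m, angles in rad, forces in N, time in s.
With the tool pointing down it reaches from about 0.4 to 0.875 m from the base axis. Payload 19.3 kg.
Tool frame: the origin (TCP) lies midway between the tips of the shut fingers; the grasp point (between the pads) lies 19 mm behind it; x points along the fingers, y is the direction in which the jaws open and shut, and the axes are right-handed (so a half turn about x gives the same grasp; the last joint's range is limited). The gripper opens to 85 mm and grips with 20 to 120 N. Pads are 22 mm wide; open, the fingers measure 114 mm over their backs; the gripper's body (76 mm by 85 mm) begins 54 mm behind the grasp point. The pads swing forward as they close: fully open they stand 13 mm farther back than shut.
Start: joints at [1.062, 0.521, -0.036, 1.599, 0.021, 1.021, -0.113], TCP at [0.266, -0.566, 0.231] pointing down, gripper open.
Joint ranges: [-2.91, 2.91], [-0.3, 2.13], [-1.5, 1.42], [0.17, 2.43], [-1.26, 4.41], [0.16, 1.93], [-2.52, 2.52]. Speed limits (rad/s): [1.89, 1.89, 2.39, 2.39, 3.01, 3.01, 3.01].

INTERFACE

Orientations are given as [roll, pitch, yaw] about the fixed x, y, z axes, in that order (R = Rz(yaw) Ry(pitch) Rx(roll)).
In Python, from workcell import telemetry, vision, workorder gives the robot as it stands. The module is installed in compiled form; this text tells all that it offers.
- The arm moves only by the tool play_rows, never from a script. Its argument "deltas" is a list of rows, each a list of 7 numbers: the shift along the world's x, y, z in mm, then the turn, a rotation vector about the world's x, y, z in degrees, then the finger opening in mm, from 0 to 85.4. In form: [[x, y, z, wx, wy, wz, jaw], ...]. A call has 1 to 8 rows; each row shifts and turns the commanded pose from where the row before left it; what a row does not reach is not made up. A row lasts 1/8 s, in which the tool goes at most 62.5 mm and 10.7 degrees, less where a joint would pass 70% of its speed; a pose out of reach is approached as far as the arm can. A call with a gripper value outside its range is refused whole. The fingers move at their own pace and stop on an object; "grip_force" is the grip in N (left out, the last holds). Time passes only in rows, so rows that do not move let the fingers close. It gives the time, the measured TCP pose, the force and the opening at its end, in the units of the state.
- telemetry.observe(): the state, without advancing time (a new reading comes with each control period).
- vision.grab_frame(name): name is "scene" or "top" or "wrist"; returns the picture (384x512x3 uint8, red, green, blue); there is no depth.
- vision.camera_info(name): a dict with "mtx" (3x3 intrinsics, pixels), "rvec" (rotation vector, rad) and "tvec" (3), from world to camera coordinates, as OpenCV has them. Camera axes: x right, y down, z forward; pixel columns grow to the right and rows downward; lengths in m; the calibration is good to about 2 mm. A picture is of the moment at which its call begins: read the wrist's pose just before it. camera_info takes no time and is no camera call; for the wrist camera it gives the pose at the moment of the call.
- workorder.job_done(): hands the job in, once; it reports no verdict.
The state is a dict: "clock": time; "qpos": joint angles; "qd": joint speeds; "joint_efforts": joint torques, N m; "position": TCP position; "tool_rot": TCP orientation; "force": force on the tool from outside, world axes, zero at the start; "moment": the same for the moment, N m; "grip_width": finger opening in m.
Only numpy, scipy, OpenCV 4.12 (cv2) and the standard library are available. Lean on these libraries where they do the work, as an engineer would, in place of code of your own. Each camera call takes 0.05 s, during which the arm holds its last target. There are 200 camera calls.

## Working session

There is one attempt and no reset: what is moved stays moved. The work goes in short steps, Python scripts to look and compute and a tool call to move; the robot and the scene stay as the last step left them, time stands still between calls to the robot, and variables do not carry over. Pictures are saved under pics/ and viewed, about 12 in all and at most 16, crops included, and the job is handed in when it is done.

Besides the shell and the picture viewer there is one more tool, called after "Request:" by a JSON object that holds its "name" and its "arguments", one argument or row to a line. play_rows: Moves the arm, as the interface text tells. Its arguments: {"type":"object","properties":{"deltas":{"type":"array","items":{"type":"array","items":{"type":"number"}}},"grip_force":{"type":"number"}},"required":["deltas"]}

```bash
mkdir -p pics
cat > h.py <<'E'
import numpy as np, cv2
from workcell import telemetry, vision, workorder
def save(n,f):
    im=vision.grab_frame(n); cv2.imwrite('pics/'+f,im[:,:,::-1]); return im
def ray(n,uv,z):
    c=vision.camera_info(n); K=np.array(c['mtx'],float); R=cv2.Rodrigues(np.array(c['rvec'],float))[0]; t=np.array(c['tvec'],float).ravel()
    o=-R.T@t; d=R.T@np.linalg.solve(K,[uv[0],uv[1],1.]); return o+d*(z-o[2])/d[2]
E
python3 - <<'E'
from h import *
s=telemetry.observe(); print(s)
for n in('top','scene'): save(n,n+'0.png'); c=vision.camera_info(n); print(n,c)
E
```

```text
{'clock': 0.0, 'qpos': array([ 1.06180188,  0.52200837, -0.03630875,  1.59997132,  0.02120129,
        1.02112642, -0.11282951]), 'qd': array([-0.00024701,  0.00100899, -0.0001927 ,  0.00113978, -0.00082327,
        0.00236479, -0.00040005]), 'joint_efforts': array([-5.32957856e-04, -9.27073431e+01,  1.97980665e+00, -3.69916499e+01,
        1.77816855e-02,  8.29364522e-03,  1.58569155e-04]), 'position': array([ 0.2653475, -0.5655133,  0.2307426]), 'tool_rot': array([-1.48982874,  1.56966786,  2.09050272]), 'force': array([-0.53033237, -0.08534594,  0.14559565]), 'moment': array([-0.02384643, -0.02442602,  0.02126259]), 'grip_width': 0.08552994641492861}
top {'mtx': array([[374.58113179,   0.        , 259.00359361],
       [  0.        , 374.58113179, 187.07083614],
       [  0.        ,   0.        ,   1.        ]]), 'rvec': array([ 1.96315054, -2.21499097,  0.29638171]), 'tvec': array([0.02818551, 0.60552826, 0.67974107])}
scene {'mtx': array([[460.00330075,   0.        , 254.12005961],
       [  0.        , 460.00330075, 183.65371349],
       [  0.        ,   0.        ,   1.        ]]), 'rvec': array([ 2.11608459,  1.33014913, -0.4804999 ]), 'tvec': array([-0.20945509, -0.3665443 ,  1.48769583])}
```

View pics/top0.png

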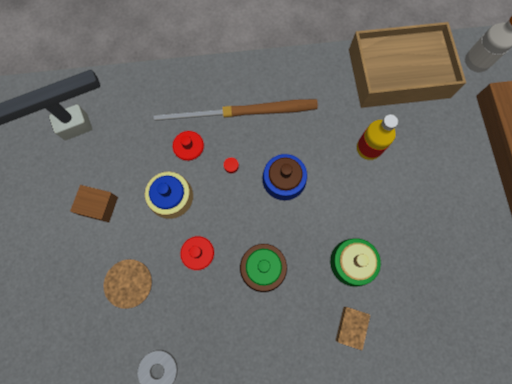

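View pics/scene0.png

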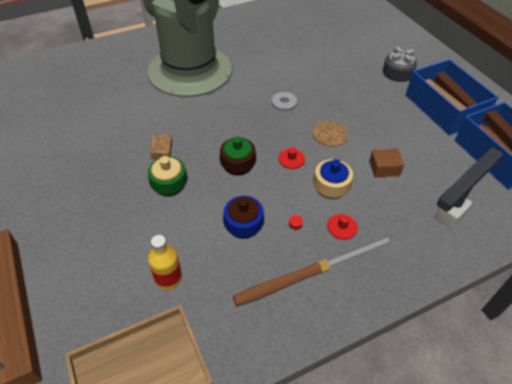

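Lids now: maple box wears blue, blue wears walnut, walnut wears green and green wears maple. In the top view the boxes are near (168,194), (285,176), (264,267) and (356,262), with the mat at (128,283). I'll enlarge these.

Run:
```python
from h import *
im=cv2.imread('pics/top0.png'); t=[]
for (u,v) in [(168,194),(285,176),(264,267),(356,262),(128,283),(376,140)]:
    c=cv2.resize(im[v-26:v+26,u-26:u+26],(260,260),interpolation=cv2.INTER_CUBIC)
    for k in range(0,52,10): 
        cv2.putText(c,str(u-26+k),(k*5,8),0,.3,(255,255,255)); cv2.putText(c,str(v-26+k),(0,k*5+4),0,.3,(255,255,255)); cv2.line(c,(k*5,10),(k*5,14),(255,255,255)); cv2.line(c,(22,k*5),(26,k*5),(255,255,255))
    t.append(c)
cv2.imwrite('pics/m.png',np.vstack([np.hstack(t[:3]),np.hstack(t[3:])]))
hsv=cv2.cvtColor(im,cv2.COLOR_BGR2HSV)
```

```text
(no output)
```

View pics/m.png

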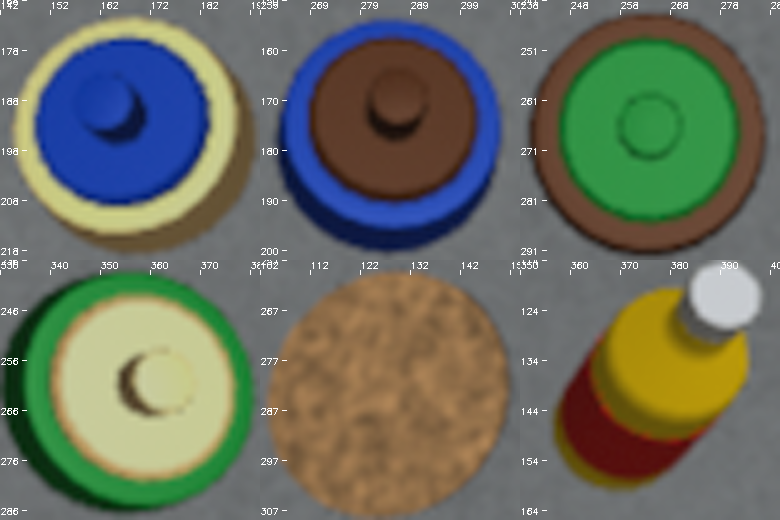

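```bash
cat >> h.py <<'E'
K={'maple':(162.6,187.8),'blue':(286.4,168.7),'walnut':(263.7,265.7),'green':(362.4,259.8)}
D={'maple':(166.1,191.9),'blue':(285.0,173.4),'walnut':(263.2,266.5),'green':(358.2,260.8)}
R={'maple':(166.8,192.6),'blue':(284.9,174.4),'walnut':(263.2,267.1),'green':(357.3,261.6)}
E
python3 - <<'E'
from h import *
from scipy.spatial.transform import Rotation as Ro
np.set_printoptions(precision=4,suppress=True)
for b in K: print(b,*[ray('top',u,z)[:2] for u,z in((K[b],.096),(D[b],.068),(R[b],.06))])
print('mat',ray('top',(127.4,283.5),.006),'bottle',ray('top',(390.8,120.6),.15))
s=telemetry.observe(); print(Ro.from_euler('xyz',s['tool_rot']).as_matrix())
c=vision.camera_info('top'); Rr=cv2.Rodrigues(c['rvec'])[0]; print(-Rr.T@c['tvec'])
E
```

```text
maple [0.6213 0.1451] [0.62   0.1448] [0.6205 0.1451]
blue [ 0.6314 -0.1033] [ 0.6302 -0.1024] [ 0.6304 -0.1028]
walnut [ 0.4476 -0.0344] [ 0.4476 -0.0339] [ 0.4469 -0.034 ]
green [ 0.436  -0.2205] [ 0.4361 -0.2199] [ 0.435 -0.22 ]
mat [0.4504 0.2493 0.006 ] bottle [ 0.6871 -0.31    0.15  ]
[[-0.0005  0.4249 -0.9053]
 [ 0.0009 -0.9053 -0.4249]
 [-1.     -0.001   0.0001]]
[ 0.4115 -0.0162  0.8124]
```

Knob, disc and rim give the same centre to about 1 mm for all four boxes, so I trust the positions: maple (620.7,145.0), blue (630.3,−102.8), walnut (447.2,−34.0), green (435.6,−220.2) and mat (450.4,249.3) mm. Next I go to the blue lid on the maple box.

Request:
{"name": "play_rows", "arguments": {
  "deltas": [
    [20, 40, 0, 0, 0, 0, 55],
    [20, 40, 0, 0, 0, 0, 55],
    [20, 40, 0, 0, 0, 0, 55],
    [20, 40, 0, 0, 0, 0, 55],
    [20, 40, 0, 0, 0, 0, 55],
    [20, 40, 0, 0, 0, 0, 55],
    [20, 40, 0, 0, 0, 0, 55],
    [20, 40, 0, 0, 0, 0, 55]
  ],
  "grip_force": 30
}}

```text
clock: 1.1
position: [0.4259, -0.2444, 0.2312]
tool_rot: [-0.747, 1.571, 2.833]
force: [0.4, 0.5, 0.8]
grip_width: 0.0548
```

Request:
{"name": "play_rows", "arguments": {
  "deltas": [
    [20, 40, 0, 0, 0, 0, 55],
    [20, 40, 0, 0, 0, 0, 55],
    [20, 40, 0, 0, 0, 0, 55],
    [20, 40, 0, 0, 0, 0, 55],
    [20, 40, 0, 0, 0, 0, 55],
    [20, 40, 0, 0, 0, 0, 55],
    [20, 40, 0, 0, 0, 0, 55],
    [20, 40, 0, 0, 0, 0, 55]
  ]
}}

```text
clock: 2.1
position: [0.5859, 0.0755, 0.231]
tool_rot: [-0.108, 1.57, -2.811]
force: [0.2, -1.3, 0.1]
grip_width: 0.0551
```

Request:
{"name": "play_rows", "arguments": {
  "deltas": [
    [17.4, 34.8, 0, 0, 0, 0, 55],
    [17.4, 34.7, 0, 0, 0, 0, 55],
    [0, 0, -35, 0, 0, 0, 55],
    [0, 0, -35, 0, 0, 0, 55],
    [0, 0, -30, 0, 0, 0, 55],
    [0, 0, -20, 0, 0, 0, 55],
    [0, 0, 0, 0, 0, 0, 55]
  ]
}}

```text
clock: 2.98
position: [0.6197, 0.1435, 0.1102]
tool_rot: [-0.171, 1.569, -2.873]
force: [-0.7, -0.1, 0.9]
grip_width: 0.0551
```

Run:
```python
from h import *
a=save('wrist','w1.png');b=save('scene','s1.png')
cv2.imwrite('pics/j1.png',cv2.resize(np.hstack([a,b])[:,:,::-1],(800,300)))
```

```text
(no output)
```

View pics/j1.png

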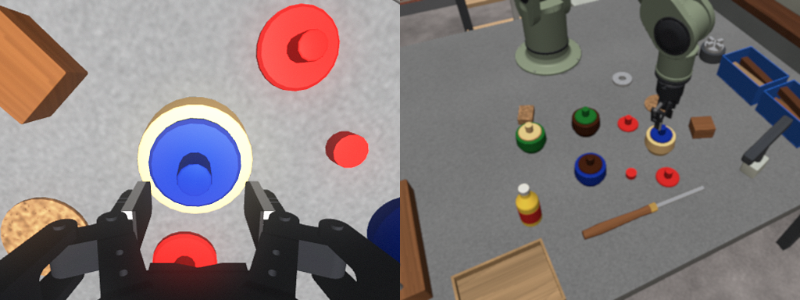

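The knob (195,170) sits centred between the fingertips (143 and 252) in the wrist view. Going down and gripping.

Request:
{"name": "play_rows", "arguments": {
  "deltas": [
    [1, 1.5, -20, 0, 0, 0, 55],
    [0, 0, -18, 0, 0, 0, 55],
    [0, 0, 0, 0, 0, 0, 40],
    [0, 0, 0, 0, 0, 0, 15],
    [0, 0, 0, 0, 0, 0, 15],
    [0, 0, 0, 0, 0, 0, 15],
    [0, 0, 0, 0, 0, 0, 15]
  ]
}}

```text
clock: 3.95
position: [0.6214, 0.1452, 0.0735]
tool_rot: [2.858, 1.57, 0.155]
force: [-0.6, 0.2, 0.9]
grip_width: 0.0229
```

Request:
{"name": "play_rows", "arguments": {
  "deltas": [
    [0, 0, 5, 0, 0, 0, 15],
    [0, 0, 15, 0, 0, 0, 15],
    [0, 0, 25, 0, 0, 0, 15],
    [0, 0, 25, 0, 0, 0, 15],
    [0, 0, 10, 0, 0, 0, 15],
    [0, 0, 0, 0, 0, 0, 15]
  ]
}}

```text
clock: 4.7
position: [0.6216, 0.1452, 0.154]
tool_rot: [2.947, 1.57, 0.244]
force: [-0.2, -0.1, -1.2]
grip_width: 0.0232
```

Request:
{"name": "play_rows", "arguments": {
  "deltas": [
    [-20, 12, 0, 0, 0, 0, 15],
    [-30, 18, 0, 0, 0, 0, 15],
    [-35, 22, 0, 0, 0, 0, 15],
    [-35, 22, 0, 0, 0, 0, 15],
    [-30, 18, 0, 0, 0, 0, 15],
    [-21, 12, 0, 0, 0, 0, 15],
    [0, 0, -20, 0, 0, 0, 15],
    [0, 0, 0, 0, 0, 0, 15]
  ]
}}

```text
clock: 5.7
position: [0.4493, 0.2487, 0.1319]
tool_rot: [0.103, 1.568, -2.599]
force: [0.1, 0.8, -1.6]
grip_width: 0.0227
```

Run:
```python
from h import *
a=save('wrist','w2.png');b=save('scene','s2.png')
print(telemetry.observe()['grip_width'])
cv2.imwrite('pics/j2.png',cv2.resize(np.hstack([a,b])[:,:,::-1],(800,300)))
```

```text
0.022635332723023656
```

View pics/j2.png

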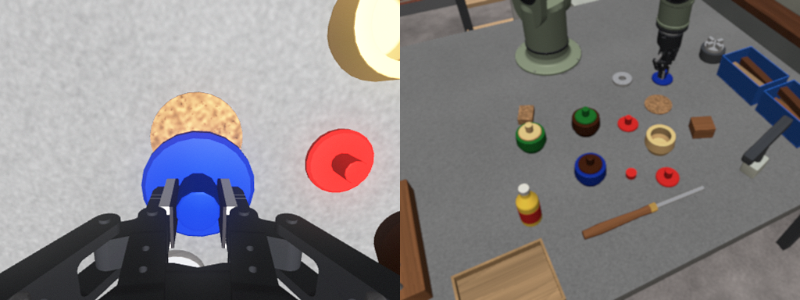

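The lid is held level above the mat. Setting it down and letting go.

Request:
{"name": "play_rows", "arguments": {
  "deltas": [
    [1, 0.5, -30, 0, 0, 0, 15],
    [0, 0, -30, 0, 0, 0, 15],
    [0, 0, -25, 0, 0, 0, 15],
    [0, 0, -12, 0, 0, 0, 15],
    [0, 0, -6, 0, 0, 0, 15],
    [0, 0, 0, 0, 0, 0, 15],
    [0, 0, 0, 0, 0, 0, 55],
    [0, 0, 0, 0, 0, 0, 55]
  ]
}}

```text
clock: 6.8
position: [0.4517, 0.2499, 0.0309]
tool_rot: [-3.045, 1.57, 0.535]
force: [0.3, 0.6, 0.0]
grip_width: 0.055
```

Request:
{"name": "play_rows", "arguments": {
  "deltas": [
    [0, 0, 0, 0, 0, 0, 55],
    [0, 0, 30, 0, 0, 0, 55],
    [0, 0, 40, 0, 0, 0, 55],
    [0, 0, 40, 0, 0, 0, 55],
    [0, -30, 5, 0, 0, 0, 55],
    [0, -40, 0, 0, 0, 0, 55],
    [0, -40, 0, 0, 0, 0, 55],
    [0, -40, 0, 0, 0, 0, 55]
  ]
}}

```text
clock: 7.8
position: [0.4512, 0.0985, 0.1455]
tool_rot: [2.808, 1.57, 0.106]
force: [0.4, 0.4, -0.3]
grip_width: 0.0548
```

Run:
```python
from h import *
a=save('wrist','w3.png');b=save('top','t3.png')
cv2.imwrite('pics/j3.png',cv2.resize(np.hstack([a,b])[:,:,::-1],(800,300)))
```

```text
(no output)
```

View pics/j3.png

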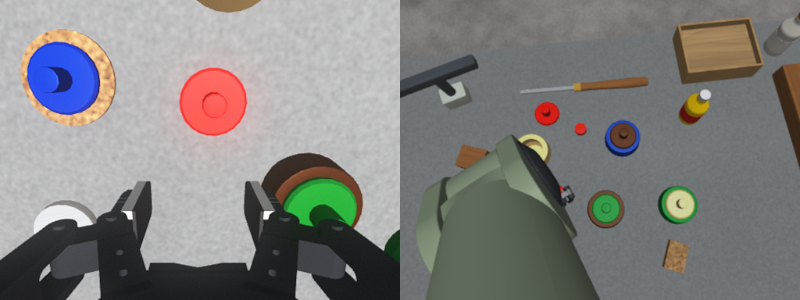

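The blue lid lies flat and centred on the mat at (64,77) in the wrist view. Next is the maple lid on the green box.

Request:
{"name": "play_rows", "arguments": {
  "deltas": [
    [0, -40, 0, 0, 0, 0, 55],
    [-2, -45, 0, 0, 0, 0, 55],
    [-2, -45, 0, 0, 0, 0, 55],
    [-2, -45, 0, 0, 0, 0, 55],
    [-3, -45, 0, 0, 0, 0, 55],
    [-3, -45, 0, 0, 0, 0, 55],
    [-3, -35, 0, 0, 0, 0, 55],
    [0, -19, 0, 0, 0, 0, 55]
  ]
}}

```text
clock: 8.9
position: [0.4361, -0.2208, 0.1454]
tool_rot: [1.533, 1.571, -1.172]
force: [0.2, -0.1, -1.0]
grip_width: 0.0552
```

Request:
{"name": "play_rows", "arguments": {
  "deltas": [
    [0, 0, 0, 0, 0, 0, 55],
    [0, 0, 0, 0, 0, 0, 55]
  ]
}}

```text
clock: 9.15
position: [0.4365, -0.2182, 0.1453]
tool_rot: [-2.06, 1.57, 1.521]
force: [0.4, -0.3, 0.1]
grip_width: 0.0551
```

Request:
{"name": "play_rows", "arguments": {
  "deltas": [
    [-0.5, -1.5, -30, 0, 0, 0, 55],
    [0, 0, -27, 0, 0, 0, 55],
    [0, 0, -15, 0, 0, 0, 55],
    [0, 0, 0, 0, 0, 0, 40],
    [0, 0, 0, 0, 0, 0, 15],
    [0, 0, 0, 0, 0, 0, 15],
    [0, 0, 0, 0, 0, 0, 15],
    [0, 0, 0, 0, 0, 0, 15]
  ]
}}

```text
clock: 10.15
position: [0.4363, -0.2209, 0.0741]
tool_rot: [2.387, 1.569, -0.315]
force: [-0.6, 1.6, 8.0]
grip_width: 0.0234
```

Request:
{"name": "play_rows", "arguments": {
  "deltas": [
    [0, 0, 5, 0, 0, 0, 15],
    [0, 0, 15, 0, 0, 0, 15],
    [0, 0, 25, 0, 0, 0, 15],
    [0, 0, 25, 0, 0, 0, 15],
    [0, 0, 10, 0, 0, 0, 15],
    [0, 0, 0, 0, 0, 0, 15]
  ]
}}

```text
clock: 10.9
position: [0.436, -0.221, 0.1539]
tool_rot: [2.254, 1.57, -0.449]
force: [-0.1, -0.4, -1.6]
grip_width: 0.0229
```

Request:
{"name": "play_rows", "arguments": {
  "deltas": [
    [10, 20, 0, 0, 0, 0, 15],
    [20, 40, 0, 0, 0, 0, 15],
    [20, 40, 0, 0, 0, 0, 15],
    [20, 40, 0, 0, 0, 0, 15],
    [20, 40, 0, 0, 0, 0, 15],
    [20, 40, 0, 0, 0, 0, 15],
    [20, 40, 0, 0, 0, 0, 15],
    [20, 40, 0, 0, 0, 0, 15]
  ]
}}

```text
clock: 11.9
position: [0.5858, 0.0805, 0.1521]
tool_rot: [-0.216, 1.569, -2.918]
force: [0.1, -0.9, -0.9]
grip_width: 0.0226
```

Request:
{"name": "play_rows", "arguments": {
  "deltas": [
    [18, 36, 0, 0, 0, 0, 15],
    [12, 22, 0, 0, 0, 0, 15],
    [4.7, 8, 0, 0, 0, 0, 15],
    [0, 0, -20, 0, 0, 0, 15],
    [0, 0, -20, 0, 0, 0, 15],
    [0, 0, 0, 0, 0, 0, 15],
    [0, 0, 0, 0, 0, 0, 15]
  ]
}}

```text
clock: 12.78
position: [0.6207, 0.1449, 0.1136]
tool_rot: [2.72, 1.571, 0.017]
force: [0.2, 0.5, -0.9]
grip_width: 0.0227
```

Run:
```python
from h import *
print(telemetry.observe())
a=save('wrist','w4.png');b=save('scene','s4.png')
cv2.imwrite('pics/j4.png',cv2.resize(np.hstack([a,cv2.resize(b[130:300,180:407],(512,384))])[:,:,::-1],(800,300)))
```

```text
{'clock': 12.775, 'qpos': array([-0.17586218,  0.68254736, -0.22194366,  1.6525221 ,  0.18979975,
        0.82752074, -1.6110088 ]), 'qd': array([-0.00296376, -0.01112603, -0.00207492, -0.00499805,  0.00034718,
        0.00071375, -0.00022669]), 'joint_efforts': array([ 4.18010156e-02, -1.00334051e+02, -2.47560203e+00, -3.08494842e+01,
        3.01074190e-02, -2.42778123e-02, -5.78580904e-03]), 'position': array([0.62065622, 0.14489917, 0.11362364]), 'tool_rot': array([2.72017477, 1.57062791, 0.01683584]), 'force': array([ 0.23901103,  0.49523368, -0.85777989]), 'moment': array([ 0.01900564, -0.01518089,  0.06235017]), 'grip_width': 0.022676536523868723}
```

View pics/j4.png

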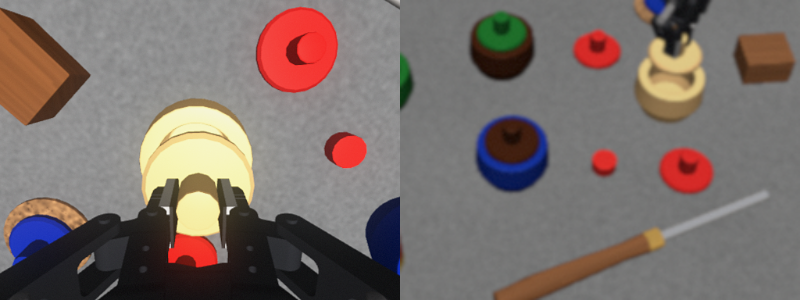

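The maple lid is level and centred over the maple box. Lowering and releasing.

Request:
{"name": "play_rows", "arguments": {
  "deltas": [
    [0, 0, -15, 0, 0, 0, 15],
    [0, 0, -10, 0, 0, 0, 15],
    [0, 0, -8, 0, 0, 0, 15],
    [0, 0, -5, 0, 0, 0, 15],
    [0, 0, -1, 0, 0, 0, 15],
    [0, 0, 0, 0, 0, 0, 15]
  ]
}}

```text
clock: 13.62
position: [0.6206, 0.1452, 0.0744]
tool_rot: [3.037, 1.571, 0.334]
force: [-0.7, 0.7, -0.2]
grip_width: 0.0226
```

Request:
{"name": "play_rows", "arguments": {
  "deltas": [
    [0, 0, 0, 0, 0, 0, 55],
    [0, 0, 0, 0, 0, 0, 55],
    [0, 0, 0, 0, 0, 0, 55],
    [0, 0, 30, 0, 0, 0, 55],
    [0, 0, 40, 0, 0, 0, 55],
    [-25, -25, 0, 0, 0, 0, 55],
    [-40, -40, 0, 0, 0, 0, 55],
    [-40, -40, 0, 0, 0, 0, 55]
  ]
}}

```text
clock: 14.62
position: [0.5142, 0.0391, 0.1444]
tool_rot: [2.384, 1.57, -0.319]
force: [1.7, -0.3, 1.3]
grip_width: 0.0553
```

Request:
{"name": "play_rows", "arguments": {
  "deltas": [
    [-40, -40, 0, 0, 0, 0, 55],
    [-28, -34, 0, 0, 0, 0, 55],
    [0, 0, 0, 0, 0, 0, 55],
    [0, 0, 0, 0, 0, 0, 55]
  ]
}}

```text
clock: 15.12
position: [0.4481, -0.0335, 0.1446]
tool_rot: [2.939, 1.57, 0.236]
force: [0.9, 0.8, 0.2]
grip_width: 0.0552
```

Run:
```python
from h import *
a=save('wrist','w5.png');b=save('scene','s5.png')
cv2.imwrite('pics/j5.png',cv2.resize(np.hstack([a,cv2.resize(b[130:300,180:407],(512,384))])[:,:,::-1],(800,300)))
```

```text
(no output)
```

View pics/j5.png

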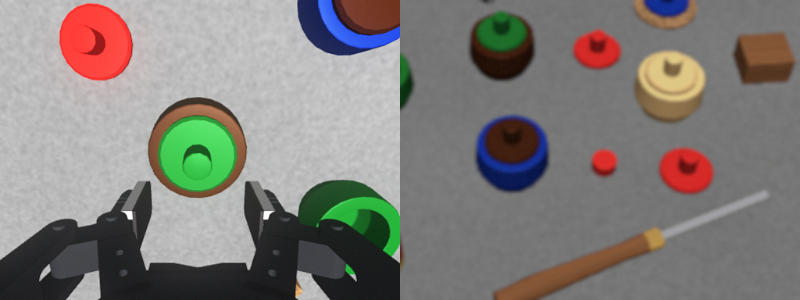

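The maple lid is seated at (670,80) in the scene view, and the gripper is over the green lid on the walnut box. Grasping it.

Request:
{"name": "play_rows", "arguments": {
  "deltas": [
    [-0.5, -0.5, -30, 0, 0, 0, 55],
    [0, 0, -26, 0, 0, 0, 55],
    [0, 0, -14.5, 0, 0, 0, 55],
    [0, 0, 0, 0, 0, 0, 40],
    [0, 0, 0, 0, 0, 0, 15],
    [0, 0, 0, 0, 0, 0, 15],
    [0, 0, 0, 0, 0, 0, 15],
    [0, 0, 0, 0, 0, 0, 15]
  ]
}}

```text
clock: 16.23
position: [0.4475, -0.0343, 0.0744]
tool_rot: [2.712, 1.569, 0.009]
force: [-1.6, 0.9, 8.7]
grip_width: 0.023
```

Request:
{"name": "play_rows", "arguments": {
  "deltas": [
    [0, 0, 5, 0, 0, 0, 15],
    [0, 0, 15, 0, 0, 0, 15],
    [0, 0, 25, 0, 0, 0, 15],
    [0, 0, 25, 0, 0, 0, 15],
    [0, 0, 10, 0, 0, 0, 15],
    [0, 0, 0, 0, 0, 0, 15]
  ]
}}

```text
clock: 16.98
position: [0.4472, -0.0344, 0.154]
tool_rot: [2.59, 1.57, -0.113]
force: [0.3, 0.7, -1.7]
grip_width: 0.023
```

Request:
{"name": "play_rows", "arguments": {
  "deltas": [
    [-1, -20, 0, 0, 0, 0, 15],
    [-2, -35, 0, 0, 0, 0, 15],
    [-2, -38, 0, 0, 0, 0, 15],
    [-2, -38, 0, 0, 0, 0, 15],
    [-2, -35, 0, 0, 0, 0, 15],
    [-3, -20, 0, 0, 0, 0, 15],
    [0, 0, -30, 0, 0, 0, 15],
    [0, 0, 0, 0, 0, 0, 15]
  ]
}}

```text
clock: 17.98
position: [0.4336, -0.2197, 0.1217]
tool_rot: [-0.862, 1.566, 2.718]
force: [-1.0, 0.3, -0.8]
grip_width: 0.0231
```

Request:
{"name": "play_rows", "arguments": {
  "deltas": [
    [0, 0, 0, 0, 0, 0, 15]
  ]
}}

```text
clock: 18.1
position: [0.4351, -0.22, 0.1239]
tool_rot: [-1.039, 1.57, 2.542]
force: [0.0, -0.5, -0.9]
grip_width: 0.0226
```

Run:
```python
from h import *
a=save('wrist','w6.png');b=save('scene','s6.png')
cv2.imwrite('pics/j6.png',cv2.resize(np.hstack([a,cv2.resize(b[100:270,100:327],(512,384))])[:,:,::-1],(800,300)))
```

```text
(no output)
```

View pics/j6.png

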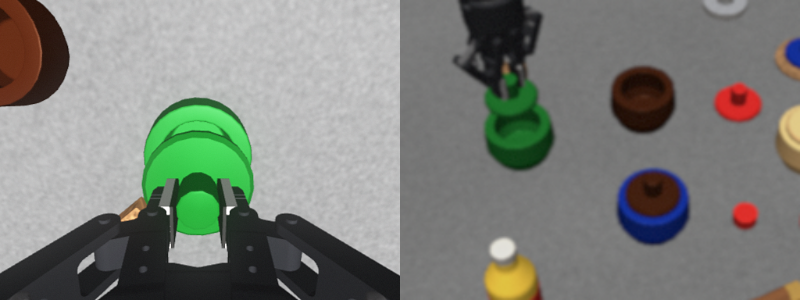

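The green lid is level above the green box. I'll lower and release it, then go to the walnut lid on the blue box.

Request:
{"name": "play_rows", "arguments": {
  "deltas": [
    [0.5, 0, -20, 0, 0, 0, 15],
    [0, 0, -15, 0, 0, 0, 15],
    [0, 0, -8, 0, 0, 0, 15],
    [0, 0, -5, 0, 0, 0, 15],
    [0, 0, -1, 0, 0, 0, 15],
    [0, 0, 0, 0, 0, 0, 15]
  ]
}}

```text
clock: 18.95
position: [0.4357, -0.2204, 0.075]
tool_rot: [2.321, 1.57, -0.382]
force: [-0.3, -0.2, -1.8]
grip_width: 0.0231
```

Request:
{"name": "play_rows", "arguments": {
  "deltas": [
    [0, 0, 0, 0, 0, 0, 55],
    [0, 0, 0, 0, 0, 0, 55],
    [0, 0, 0, 0, 0, 0, 55],
    [0, 0, 30, 0, 0, 0, 55],
    [0, 0, 40, 0, 0, 0, 55],
    [20, 12, 0, 0, 0, 0, 55],
    [35, 21, 0, 0, 0, 0, 55],
    [35, 21, 0, 0, 0, 0, 55]
  ]
}}

```text
clock: 19.95
position: [0.5265, -0.1658, 0.1451]
tool_rot: [2.224, 1.57, -0.48]
force: [0.1, -0.1, -0.3]
grip_width: 0.055
```

Request:
{"name": "play_rows", "arguments": {
  "deltas": [
    [35, 21, 0, 0, 0, 0, 55],
    [35, 21, 0, 0, 0, 0, 55],
    [35, 21, 0, 0, 0, 0, 55],
    [0, 0, 0, 0, 0, 0, 55],
    [0, 0, 0, 0, 0, 0, 55],
    [0, 0, 0, 0, 0, 0, 55]
  ]
}}

```text
clock: 20.7
position: [0.6299, -0.1042, 0.1449]
tool_rot: [0.405, 1.57, -2.299]
force: [0.6, -0.0, 0.0]
grip_width: 0.055
```

Run:
```python
from h import *
a=save('wrist','w7.png');b=save('scene','s7.png')
cv2.imwrite('pics/j7.png',cv2.resize(np.hstack([a,cv2.resize(b[100:270,100:327],(512,384))])[:,:,::-1],(800,300)))
```

```text
(no output)
```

View pics/j7.png

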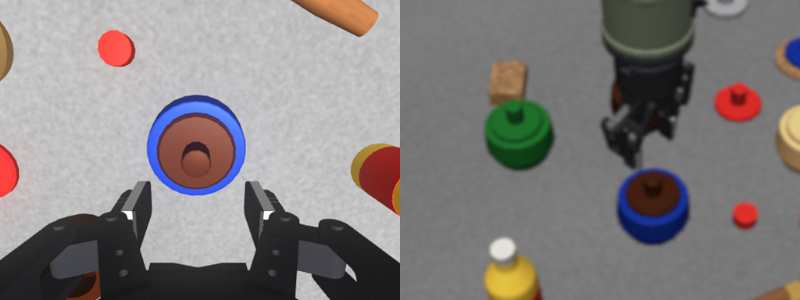

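The green lid is seated, and the gripper is centred over the walnut lid's knob (196,162). I'll take it to the walnut box (−183.1, +68.8).

Request:
{"name": "play_rows", "arguments": {
  "deltas": [
    [0, 1, -30, 0, 0, 0, 55],
    [0, 0, -26, 0, 0, 0, 55],
    [0, 0, -14, 0, 0, 0, 55],
    [0, 0, 0, 0, 0, 0, 40],
    [0, 0, 0, 0, 0, 0, 15],
    [0, 0, 0, 0, 0, 0, 15],
    [0, 0, 0, 0, 0, 0, 15],
    [0, 0, 0, 0, 0, 0, 15]
  ]
}}

```text
clock: 21.8
position: [0.6311, -0.1024, 0.0759]
tool_rot: [2.544, 1.569, -0.159]
force: [-0.3, -1.4, 8.2]
grip_width: 0.0229
```

Request:
{"name": "play_rows", "arguments": {
  "deltas": [
    [0, 0, 5, 0, 0, 0, 15],
    [0, 0, 15, 0, 0, 0, 15],
    [0, 0, 25, 0, 0, 0, 15],
    [0, 0, 25, 0, 0, 0, 15],
    [0, 0, 10, 0, 0, 0, 15],
    [0, 0, 0, 0, 0, 0, 15]
  ]
}}

```text
clock: 22.55
position: [0.6307, -0.1023, 0.1554]
tool_rot: [2.572, 1.57, -0.131]
force: [-0.7, 0.2, -1.4]
grip_width: 0.0227
```

Request:
{"name": "play_rows", "arguments": {
  "deltas": [
    [-18, 7, 0, 0, 0, 0, 15],
    [-35, 13, 0, 0, 0, 0, 15],
    [-38, 14, 0, 0, 0, 0, 15],
    [-38, 14, 0, 0, 0, 0, 15],
    [-35, 13, 0, 0, 0, 0, 15],
    [-19, 8, 0, 0, 0, 0, 15],
    [0, 0, -30, 0, 0, 0, 15],
    [0, 0, 0, 0, 0, 0, 15]
  ]
}}

```text
clock: 23.55
position: [0.4461, -0.0332, 0.1233]
tool_rot: [-0.476, 1.567, 3.105]
force: [0.4, 0.7, -0.7]
grip_width: 0.0227
```

Request:
{"name": "play_rows", "arguments": {
  "deltas": [
    [0, 0, 0, 0, 0, 0, 15]
  ]
}}

```text
clock: 23.68
position: [0.4476, -0.0333, 0.125]
tool_rot: [-0.616, 1.57, 2.964]
force: [0.7, 0.5, -1.2]
grip_width: 0.0225
```

Run:
```python
from h import *
a=save('wrist','w8.png');b=save('scene','s8.png')
cv2.imwrite('pics/j8.png',cv2.resize(np.hstack([a,cv2.resize(b[100:270,150:377],(512,384))])[:,:,::-1],(800,300)))
```

```text
(no output)
```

View pics/j8.png

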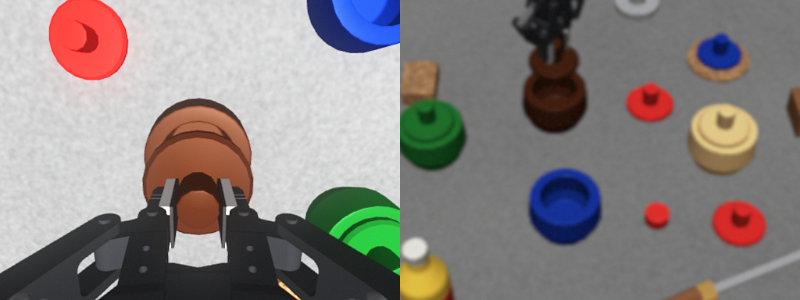

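The walnut lid is level over the walnut box. I'll lower and release it, then go to the mat.

Request:
{"name": "play_rows", "arguments": {
  "deltas": [
    [0, -0.5, -20, 0, 0, 0, 15],
    [0, 0, -15, 0, 0, 0, 15],
    [0, 0, -8, 0, 0, 0, 15],
    [0, 0, -5, 0, 0, 0, 15],
    [0, 0, -1, 0, 0, 0, 15],
    [0, 0, 0, 0, 0, 0, 15]
  ]
}}

```text
clock: 24.52
position: [0.4477, -0.0338, 0.0761]
tool_rot: [2.761, 1.57, 0.058]
force: [0.2, -0.2, 0.5]
grip_width: 0.023
```

Request:
{"name": "play_rows", "arguments": {
  "deltas": [
    [0, 0, 0, 0, 0, 0, 55],
    [0, 0, 0, 0, 0, 0, 55],
    [0, 0, 0, 0, 0, 0, 55],
    [0, 0, 30, 0, 0, 0, 55],
    [0, 0, 40, 0, 0, 0, 55],
    [0, 25, 0, 0, 0, 0, 55],
    [0, 40, 0, 0, 0, 0, 55],
    [0, 40, 0, 0, 0, 0, 55]
  ]
}}

```text
clock: 25.52
position: [0.4475, 0.0722, 0.146]
tool_rot: [2.824, 1.57, 0.121]
force: [1.0, -0.4, 0.5]
grip_width: 0.0553
```

Request:
{"name": "play_rows", "arguments": {
  "deltas": [
    [1, 40, 0, 0, 0, 0, 55],
    [1, 40, 0, 0, 0, 0, 55],
    [1, 40, 0, 0, 0, 0, 55],
    [1, 35, 0, 0, 0, 0, 55],
    [0, 23, 0, 0, 0, 0, 55],
    [0, 0, -30, 0, 0, 0, 55],
    [0, 0, 0, 0, 0, 0, 55],
    [0, 0, 0, 0, 0, 0, 55]
  ]
}}

```text
clock: 26.52
position: [0.4517, 0.249, 0.1165]
tool_rot: [2.843, 1.571, 0.139]
force: [0.6, -0.5, 0.5]
grip_width: 0.0552
```

Run:
```python
from h import *
a=save('wrist','w9.png');b=save('scene','s9.png')
cv2.imwrite('pics/j9.png',cv2.resize(np.hstack([a,cv2.resize(b[100:270,150:377],(512,384))])[:,:,::-1],(800,300)))
```

```text
(no output)
```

View pics/j9.png

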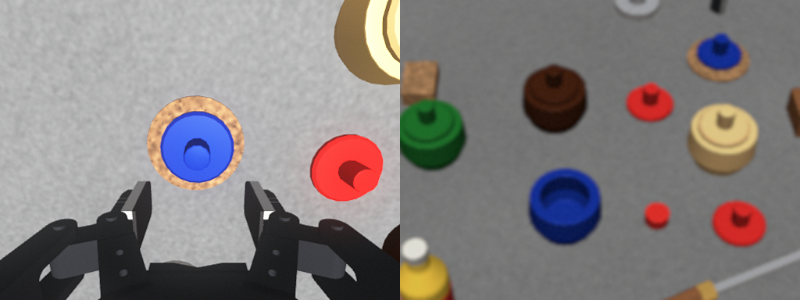

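The walnut lid is seated, and the gripper is centred over the parked blue lid (197,152). Picking it up.

Request:
{"name": "play_rows", "arguments": {
  "deltas": [
    [0, 0.5, -30, 0, 0, 0, 55],
    [0, 0, -30, 0, 0, 0, 55],
    [0, 0, -17, 0, 0, 0, 55],
    [0, 0, -10, 0, 0, 0, 50],
    [0, 0, 0, 0, 0, 0, 15],
    [0, 0, 0, 0, 0, 0, 15],
    [0, 0, 0, 0, 0, 0, 15],
    [0, 0, 0, 0, 0, 0, 15]
  ]
}}

```text
clock: 27.62
position: [0.4519, 0.2499, 0.0294]
tool_rot: [-3.072, 1.57, 0.508]
force: [-0.2, -0.1, 7.5]
grip_width: 0.0228
```

Request:
{"name": "play_rows", "arguments": {
  "deltas": [
    [0, 0, 5, 0, 0, 0, 15],
    [0, 0, 15, 0, 0, 0, 15],
    [0, 0, 30, 0, 0, 0, 15],
    [0, 0, 30, 0, 0, 0, 15],
    [0, 0, 30, 0, 0, 0, 15],
    [0, 0, 15, 0, 0, 0, 15],
    [0, 0, 0, 0, 0, 0, 15]
  ]
}}

```text
clock: 28.5
position: [0.4519, 0.2498, 0.1546]
tool_rot: [-3.102, 1.569, 0.479]
force: [0.5, 0.1, -1.2]
grip_width: 0.0227
```

Request:
{"name": "play_rows", "arguments": {
  "deltas": [
    [10, -20, 0, 0, 0, 0, 15],
    [20, -40, 0, 0, 0, 0, 15],
    [20, -40, 0, 0, 0, 0, 15],
    [20, -40, 0, 0, 0, 0, 15],
    [20, -40, 0, 0, 0, 0, 15],
    [20, -40, 0, 0, 0, 0, 15],
    [20, -40, 0, 0, 0, 0, 15],
    [20, -40, 0, 0, 0, 0, 15]
  ]
}}

```text
clock: 29.5
position: [0.6014, -0.0516, 0.1523]
tool_rot: [-0.457, 1.569, 3.123]
force: [-0.3, 1.4, -1.7]
grip_width: 0.023
```

Request:
{"name": "play_rows", "arguments": {
  "deltas": [
    [18, -32, 0, 0, 0, 0, 15],
    [11, -20, 0, 0, 0, 0, 15],
    [0, 0, -30, 0, 0, 0, 15],
    [0, 0, 0, 0, 0, 0, 15],
    [0, 0, 0, 0, 0, 0, 15]
  ]
}}

```text
clock: 30.12
position: [0.6305, -0.1019, 0.1239]
tool_rot: [-0.791, 1.57, 2.79]
force: [0.1, -0.0, -0.4]
grip_width: 0.0227
```

Run:
```python
from h import *
a=save('wrist','w10.png');b=save('scene','s10.png')
cv2.imwrite('pics/j10.png',cv2.resize(np.hstack([a,cv2.resize(b[100:270,150:377],(512,384))])[:,:,::-1],(800,300)))
```

```text
(no output)
```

View pics/j10.png

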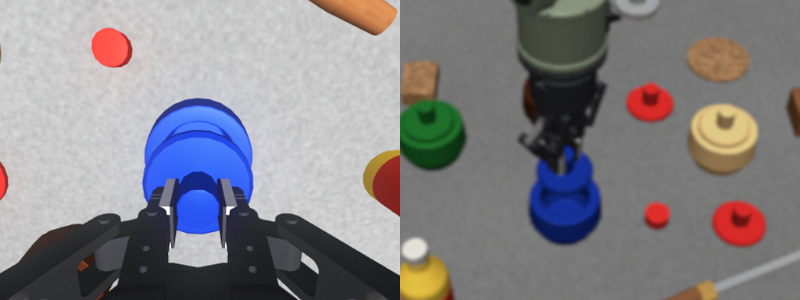

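The blue lid is level over the blue box. I'll lower and release it, then rise and back off.

Request:
{"name": "play_rows", "arguments": {
  "deltas": [
    [0, -0.5, -20, 0, 0, 0, 15],
    [0, 0, -15, 0, 0, 0, 15],
    [0, 0, -8, 0, 0, 0, 15],
    [0, 0, -4, 0, 0, 0, 15],
    [0, 0, -1, 0, 0, 0, 15],
    [0, 0, 0, 0, 0, 0, 15]
  ]
}}

```text
clock: 30.98
position: [0.6307, -0.1028, 0.0763]
tool_rot: [2.63, 1.57, -0.072]
force: [-3.5, 0.5, 5.0]
grip_width: 0.0227
```

Request:
{"name": "play_rows", "arguments": {
  "deltas": [
    [0, 0, 0, 0, 0, 0, 55],
    [0, 0, 0, 0, 0, 0, 55],
    [0, 0, 0, 0, 0, 0, 55],
    [0, 0, 30, 0, 0, 0, 55],
    [0, 0, 40, 0, 0, 0, 55],
    [0, 0, 40, 0, 0, 0, 55],
    [0, 0, 40, 0, 0, 0, 55],
    [-20, 40, 0, 0, 0, 0, 55]
  ]
}}

```text
clock: 31.98
position: [0.6121, -0.065, 0.2285]
tool_rot: [2.454, 1.566, -0.253]
force: [-0.3, 2.0, -1.5]
grip_width: 0.055
```

Request:
{"name": "play_rows", "arguments": {
  "deltas": [
    [-20, 40, 0, 0, 0, 0, 55],
    [-20, 45, 0, 0, 0, 0, 55],
    [-20, 45, 0, 0, 0, 0, 55],
    [-20, 45, 0, 0, 0, 0, 55],
    [-20, 45, 0, 0, 0, 0, 55],
    [-20, 45, 0, 0, 0, 0, 55],
    [0, 45, 0, 0, 0, 0, 55],
    [0, 0, 0, 0, 0, 0, 55]
  ]
}}

```text
clock: 32.98
position: [0.4896, 0.2508, 0.2258]
tool_rot: [-1.986, 1.569, 1.599]
force: [0.6, -0.8, -0.4]
grip_width: 0.0549
```

Run:
```python
from h import *
a=save('top','t11.png');b=save('scene','s11.png')
cv2.imwrite('pics/j11.png',np.hstack([cv2.resize(a[140:310,130:400],(400,252)),cv2.resize(b[110:280,120:390],(400,252))])[:,:,::-1])
```

```text
(no output)
```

View pics/j11.png

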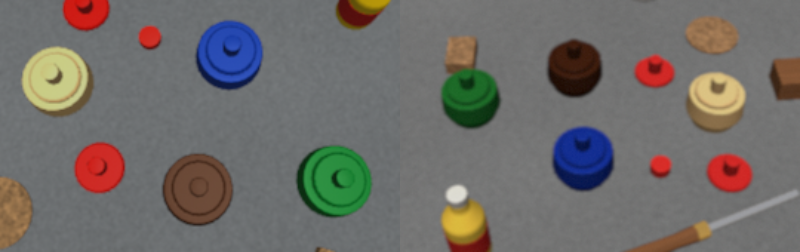

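All four lids look right. The blue placement showed about 5 N of contact just before release, so I'll check the seating close up.

Run:
```python
from h import *
a=cv2.imread('pics/t11.png');b=cv2.imread('pics/s11.png')
c=lambda i,u,v,r:cv2.resize(i[v-r:v+r,u-r:u+r],(200,200),interpolation=cv2.INTER_CUBIC)
P=[(168,194),(285,176),(264,267),(356,262)];Q=[(334,177),(243,216),(238,155),(168,175)]
cv2.imwrite('pics/m12.png',np.vstack([np.hstack([c(a,*p,26) for p in P]),np.hstack([c(b,*p,26) for p in Q])]))
```

```text
(no output)
```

View pics/m12.png

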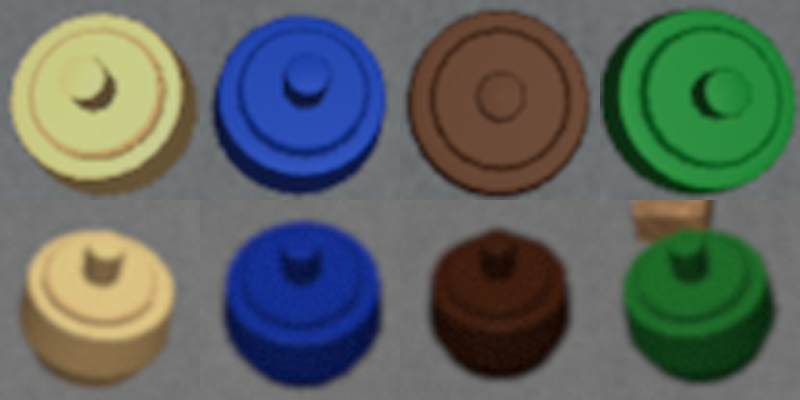

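All four lids lie flat and concentric with their rims, and the boxes sit at the same pixels as at the start. Handing in.

```bash
python3 -c "
from workcell import workorder,telemetry
print(telemetry.observe()['clock'],workorder.job_done())"
```

```text
the job is handed in; nothing more can be done
33.075 None
```

All four boxes now wear the lid of their own colour, and the job was handed in at about 33 s on the robot's clock; no verdict is reported. I parked the blue lid on the cork mat. Maple, green and walnut then went to their own boxes, and blue went from the mat to its box.

**Last checks:** the final top and scene pictures show every lid flat, seated and concentric with its rim to within about 3 mm, judged by eye. The boxes have not visibly moved, the bottle is upright, and the gripper is clear of everything.

**Readings that stood out:**
- About 8 N upward force each time the fingers closed on a lid, except the first, probably the fingertips touching the lid's disc.
- About 5 N just before I released the blue lid on its box. The close-up taken afterwards showed that lid seated flat.

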